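# Hold the strainer ready over the malt tumbler

## Robot

A 7-joint arm with a two-finger parallel gripper is mounted at the origin on the work surface. World frame = base frame: x ahead of the robot, y to its left, z up, the work surface at z = 0. Lengths are in m, angles in rad, forces in N, time in s.
With the tool pointing down it reaches from about 0.4 to 0.85 m from the base axis. Payload 10.4 kg.
Tool frame: the origin (TCP) lies at the very end of the fingers, on their centre line; the grasp point (between the pads) lies 19 mm behind it (arm.grip_point_offset is the distance from the TCP to the grasp point, in m); z points along the fingers, x is the direction in which the jaws open and shut, and the axes are right-handed (so a half turn about z gives the same grasp; the last joint's range is limited). The gripper opens to 85 mm and grips with 20 to 120 N. Pads are 22 mm wide; open, the fingers measure 114 mm over their backs; the gripper's body (76 mm by 85 mm) begins 54 mm behind the grasp point. The pads swing forward as they close: fully open they stand 13 mm farther back than shut.
Start: joints at [1.284, 0.332, -0.065, 1.46, 0.022, 1.35, -0.088], TCP at [0.163, -0.603, 0.231] pointing down, gripper open.
Joint ranges: [-2.6, 2.6], [-0.5, 2.12], [-1.47, 1.34], [0.16, 2.42], [-1.27, 4.41], [0.06, 2.06], [-2.6, 2.6]. Speed limits (rad/s): [2.22, 2.22, 2.79, 2.79, 3.14, 3.14, 3.14].

## Interface

Orientations are given as [roll, pitch, yaw] about the fixed x, y, z axes, in that order (R = Rz(yaw) Ry(pitch) Rx(roll)).
In Python, from station import arm gives the robot as it stands.
- The arm moves only by the shell command python3 -m handwheel 'ROWS' [FORCE]. ROWS is JSON, a list of rows, each a list of 7 numbers: the closure, from 0 (fully open) to 1 (shut), then the shift along the tool's x, y, z in m, then the turn, a rotation vector about the tool's x, y, z in rad. In form: [[grip, tx, ty, tz, wx, wy, wz], ...]. A call has 1 to 10 rows; each row shifts and turns the commanded pose from where the row before left it, along the tool's axes as they then stand; what a row does not reach is not made up. A row lasts 1/8 s, in which the tool goes at most 62.5 mm and 10.7 degrees, less where a joint would pass 70% of its speed; a pose out of reach is approached as far as the arm can. A call with a gripper value outside its range is refused whole. The fingers move at their own pace and stop on an object; FORCE is the grip in N (left out, the last holds). Time passes only in rows, so rows that do not move let the fingers close. It gives the time, the measured TCP pose, the force and the opening at its end, in the units of the state.
- arm.get_state(): the state, without advancing time (a new reading comes with each control period).
- arm.capture(name): name is "scene" or "top"; returns a dict with "frame" (480x640x3 uint8, red, green, blue), "range_z" (480x640 float32, m along the optical axis (not along the pixel's ray), 0 where there is no reading), "fx", "fy", "cx", "cy" (pixels), "k1" (the pictures are not rectified: a ray, as slopes to the right and down, at radius r is drawn at 1 + k1 r^2 times it, then the intrinsics apply), "xyz" and "orientation" of the camera in the world. Camera axes: x right, y up, looking along -z (the intrinsics and any distortion apply to the point x, -y, -z); pixel columns grow to the right and rows downward; lengths in m; the calibration is good to about 2 mm. A picture is of the moment at which its call begins.
- arm.sign_off(): hands the job in, once; it reports no verdict.
The state is a dict: "time_s": time; "qpos": joint angles; "qvel": joint speeds; "effort": joint torques, N m; "position": TCP position; "tcp_rot": TCP orientation; "force": force on the tool from outside, world axes, zero at the start; "wrist_torque": the same for the moment, N m; "opening": finger opening in m.
Only numpy, scipy, OpenCV 4.12 (cv2) and the standard library are available. Lean on these libraries where they do the work, as an engineer would, in place of code of your own. Each camera call takes 0.05 s, during which the arm holds its last target.

## Task

Pull the drawer of the low mint-fronted utensil unit well open, take out the strainer, lift it over the chrome counter rail without bumping the rail, and bring it to the tall glass malt tumbler. Finish while still holding the strainer in the gripper, motionless, level and centred over the tumbler's mouth, its underside a finger's breadth (about 15 mm) above the rim and not touching the glass, ready for a shake to be poured through; do not set it down or let go. Leave the tumbler, mixing cup, sugar bowl and soda spoon standing or lying where they are.

Things in the scene. Friction and masses are not known exactly. Their poses are not given: they have to be found in the camera images.
- unit_front (a point): Low utensil drawer unit standing fixed on the counter: cream box 300 deep (its x) by 270 wide (its y) by 105 mm high, with one drawer with a mint-green front. This point: middle of the front edge of its top, 105 mm above the counter, fixed to the unit; the unit's x runs from here straight back into it (the shut drawer's front lies flush with this edge and faces -x, towards the robot), z up. It stands turned by some degrees either way.
- unit_drawer0 (a joint): How far the drawer is pulled out (m): 0 shut, at most 0.21. Slides along the unit's own -x, runs easily (about 1 N), stays where left; may start up to 20 mm ajar. Its floor is 22 mm and its side walls' tops 83 mm above the counter (front panel 95); inside it is 228 mm wide and begins 21 mm behind the front face. From 150 mm out the whole strainer lies in the open.
- unit_drawer0_handle (a point): Middle of the drawer's steel bar handle: a round bar 11 mm thick and 120 mm long, level, along the unit's y, its centreline 42 mm out from the drawer's front face and 80 mm above the counter (25 mm below the unit's top). It moves with the drawer. The bar's two stems are 51 mm either side of the middle.
- strainer: Steel strainer cup, 110 to 180 g, upright on the drawer's floor, its black handle across the drawer. Origin: centre of the cup's underside, z up. Cup 45 mm high, 60 mm across at the bottom, 72 at the rim. Handle along its own -y, from 36 to 134 mm from the cup's axis: a bar 10 mm thick (x), 16 mm tall, centreline 34 mm above the underside. The handle is light: centre of mass within 5 mm of the cup's axis.
- tumbler: Tall thick greenish glass malt tumbler, loose, upright, 500 g, 170 mm high, 68 mm across at the foot and 84 mm outside at the rim, wall 5 mm. Origin at the centre of its underside. It stands on the left of the rail; it trades places with the mixing cup and sugar bowl from one start to another.
- tumbler_rim (a point): Centre of the tumbler's mouth, in the plane of the rim, 170 mm above its underside; z up.
- rail: Chrome counter rail fixed on the counter between the drawer unit and the glassware: two level bars on two posts, 372 mm long along its own x, 12 mm thick (along its y), top at 150 mm above the counter; feet 40 mm across. Origin on the counter under its middle. The strainer has to be lifted over it, not taken round its ends.
- mixing_cup: Bystander: open ribbed steel mixing cup, 160 mm high, 98 mm across at the rim; origin at the centre of its underside.
- sugar_bowl: Bystander: mint-green ceramic sugar bowl with a knobbed lid in one piece, 103 mm high, 100 mm across; origin at the centre of its underside.
- soda_spoon: Bystander: long stainless soda spoon lying on the counter near the robot on the left, 237 mm long (from -114 to 123 mm along its x), 8 mm high.
There are look-alikes about, which are no part of the job. There is more than one size of the tumbler; the job needs the middle-sized.

How it is judged:
By the outcome, as a careful person would: the job done as asked, in the order asked, and still so for the second after the job is handed in, while the arm keeps its last pose, push and grip.
It also fails if it takes over 56 s, if anything falls off the work surface, if the arm or the gripper's body presses on something with over 40 N, if the wrist force passes 120 N, or if a joint passes its speed limit or range.

## Working session

There is one attempt and no reset: what is moved stays moved. The work goes in short steps, Python scripts to look and compute and a shell command to move; the robot and the scene stay as the last step left them, time stands still between calls to the robot, and variables do not carry over. Pictures are saved under pics/ and viewed, and the job is handed in when it is done.

```bash
mkdir -p pics; ls; cat > h.py <<'E'
import numpy as np, cv2
from scipy.spatial.transform import Rotation as R
from station import arm
def cap(n,f):
    c=arm.capture(n); cv2.imwrite(f'pics/{f}.png',c['frame'][:,:,::-1]); np.save(f'pics/{f}.npy',c,allow_pickle=True); return c
def load(f): return np.load(f'pics/{f}.npy',allow_pickle=True).item()
def rot(c):
    o=np.array(c['orientation']); return o if o.shape==(3,3) else R.from_euler('xyz',o).as_matrix()
def cloud(c):
    v,u=np.mgrid[0:480,0:640]
    K=np.array([[c['fx'],0,c['cx']],[0,c['fy'],c['cy']],[0,0,1.]])
    p=cv2.undistortPoints(np.stack([u,v],-1).reshape(-1,1,2).astype(float),K,np.array([c['k1'],0,0,0.])).reshape(480,640,2)
    z=c['range_z'].astype(float)
    P=np.stack([p[...,0]*z,-p[...,1]*z,-z],-1)
    W=P@rot(c).T+np.array(c['xyz']); W[z<=0]=np.nan
    return W
def st():
    s=arm.get_state()
    return s
E
python3 - <<'E'
from h import *
for n in('scene','top'):
    c=cap(n,n+'0'); print(n,c['xyz'],c['orientation'],c['fx'],c['k1'])
s=st(); print(s)
E
```

```text
pics
scene [ 0.9546557  -0.72923529  0.96509607] [0.809548   0.0207052  0.48426962] 621.4581673123274 -0.11452431162165048
top [0.32584961 0.03599003 1.20026265] [ 0.19124715  0.00419922 -1.54790538] 579.6266978946512 -0.046098580913764425
{'time_s': 0.1, 'qpos': array([ 1.28439338,  0.33281426, -0.06470719,  1.46086914,  0.0215771 ,
        1.34991275, -0.08850079]), 'qvel': array([ 0.00031061, -0.00152272, -0.00158884, -0.00173428,  0.00077653,
        0.00085509, -0.00058044]), 'effort': array([ 1.09088767e-03, -6.26749635e+01,  4.89726174e-02, -3.92434180e+01,
        1.63611781e-02,  6.90174813e-03,  6.08659730e-05]), 'position': array([ 0.16288845, -0.60304115,  0.23058638]), 'tcp_rot': array([ 3.14155718e+00,  1.30871028e-03, -1.30697296e+00]), 'force': array([ 0.44099147,  0.16249991, -0.07369847]), 'wrist_torque': array([ 0.01209307,  0.01652041, -0.01620042]), 'opening': 0.08544741572825466}
```

View pics/scene0.png

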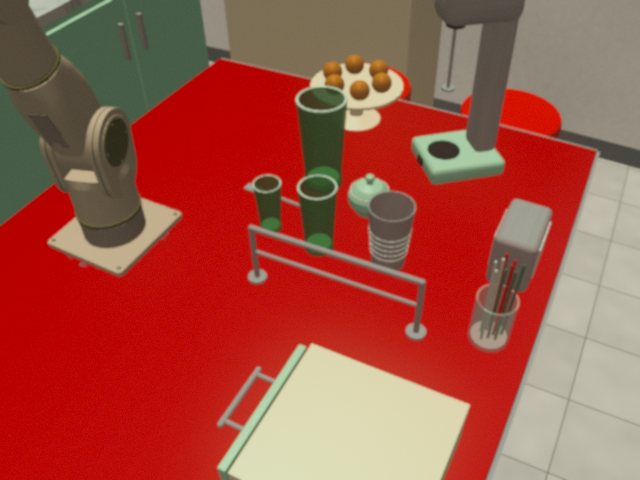

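View pics/top0.png

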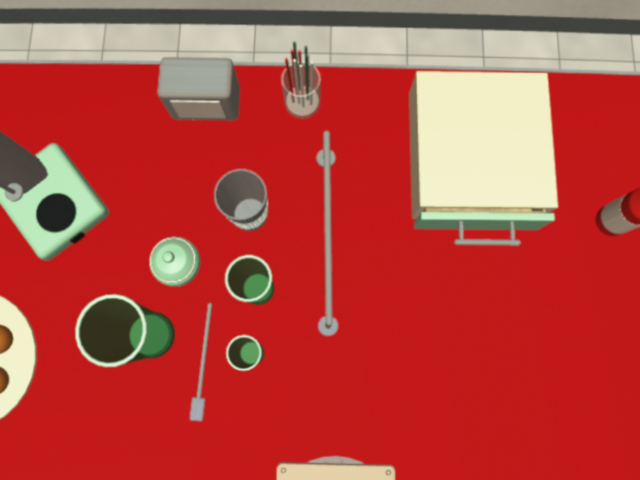

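The top view shows the unit (410-555, 70-225; handle bar at about (487,241)), the rail (325,130)-(328,326), and the middle tumbler (248,278) between a small one (243,352) and a large one (112,330). The drawer looks slightly ajar.

```bash
python3 - <<'E'
from h import *
for n in('top0','scene0'):
    c=load(n); W=cloud(c); print(n)
    def blob(zlo,zhi,xlo,xhi,ylo,yhi):
        m=(W[...,2]>zlo)&(W[...,2]<zhi)&(W[...,0]>xlo)&(W[...,0]<xhi)&(W[...,1]>ylo)&(W[...,1]<yhi)
        return W[m]
    # unit top
    P=blob(.098,.112,.4,.95,-.7,-.05)
    print('unit n',len(P)); 
    if len(P):
        r=cv2.minAreaRect(P[:,:2].astype(np.float32)); print(r, np.median(P[:,2])); print(cv2.boxPoints(r))
    P=blob(.078,.092,.3,.62,-.6,-.1)
    print('handle',len(P)); 
    if len(P): r=cv2.minAreaRect(P[:,:2].astype(np.float32)); print(r); print(cv2.boxPoints(r))
    P=blob(.14,.156,.2,.8,-.1,.15); 
    print('rail',len(P)); r=cv2.minAreaRect(P[:,:2].astype(np.float32)); print(r, cv2.boxPoints(r))
    # tumbler rim
    P=blob(.160,.18,.2,.75,.05,.35); print('z.16-.18',len(P))
    if len(P):
        print(P.min(0),P.max(0))
    if n=='top0':
        for (u,v) in [(248,257),(248,300),(226,278),(271,278),(487,241),(327,230),(240,172),(174,261),(243,337)]:
            print(u,v,W[v-1:v+2,u-1:u+2].reshape(-1,3)[4])
E
```

```text
top0
unit n 18448
((0.7442404627799988, -0.36752989888191223), (0.32103806734085083, 0.437521368265152), 0.22287976741790771) 0.10578230122076837
[[ 0.5828717  -0.14939529]
 [ 0.5845736  -0.58691335]
 [ 0.90560925 -0.5856645 ]
 [ 0.9039073  -0.14814645]]
handle 1115
((0.5830705165863037, -0.372194766998291), (0.07322920113801956, 0.4408200979232788), 0.0125129921361804)
[[ 0.54640776 -0.15179272]
 [ 0.5465041  -0.5926128 ]
 [ 0.6197333  -0.5925968 ]
 [ 0.61963695 -0.15177673]]
rail 1267
((0.5637808442115784, 0.0849461704492569), (0.36789625883102417, 0.13340678811073303), 1.10726797580719) [[0.37857807 0.14808245]
 [0.3811561  0.01470057]
 [0.7489836  0.02180989]
 [0.7464056  0.15519176]]
z.16-.18 719
[0.31247313 0.12555726 0.16000927] [0.66526181 0.34992934 0.17993376]
248 257 [0.4957019  0.168369   0.17453424]
248 300 [0.41889213 0.16541541 0.17043666]
226 278 [0.45743017 0.20676565 0.16989517]
271 278 [0.45909181 0.12586359 0.17141585]
487 241 [ 0.55249421 -0.28795457  0.08614937]
327 230 [0.55419865 0.02727922 0.14783743]
240 172 [0.66398362 0.19492899 0.14544178]
174 261 [0.4996
[... 152 characters left out ...]
2, 0.27366113662719727), 1.155534029006958) 0.10461287412427128
[[ 0.5959241  -0.15169904]
 [ 0.6014429  -0.42530453]
 [ 0.90629405 -0.4191555 ]
 [ 0.90077525 -0.14555001]]
handle 1053
((0.5782319903373718, -0.2890510559082031), (0.06615028530359268, 0.2664836645126343), 0.7373302578926086)
[[ 0.54344493 -0.15624587]
 [ 0.5468742  -0.4227075 ]
 [ 0.61301905 -0.42185622]
 [ 0.60958976 -0.15539461]]
rail 1412
((0.5640351176261902, 0.08450599759817123), (0.370729923248291, 0.13522624969482422), 1.8997026681900024) [[0.37653065 0.14593711]
 [0.3810134  0.01078519]
 [0.7515396  0.02307488]
 [0.74705684 0.1582268 ]]
z.16-.18 681
[0.31501073 0.12142584 0.16000208] [0.6647117  0.34985301 0.17999914]
```

```bash
python3 - <<'E'
from h import *
c=load('top0');f=c['frame'][:,:,::-1]
a=cv2.resize(f[60:260,390:590],None,fx=3,fy=3,interpolation=2)
cv2.imwrite('pics/z1.png',a)
a=cv2.resize(f[220:390,180:380],None,fx=4,fy=3.5,interpolation=2)
cv2.imwrite('pics/z2.png',a)
E
```

```text
(no output)
```

View pics/z1.png

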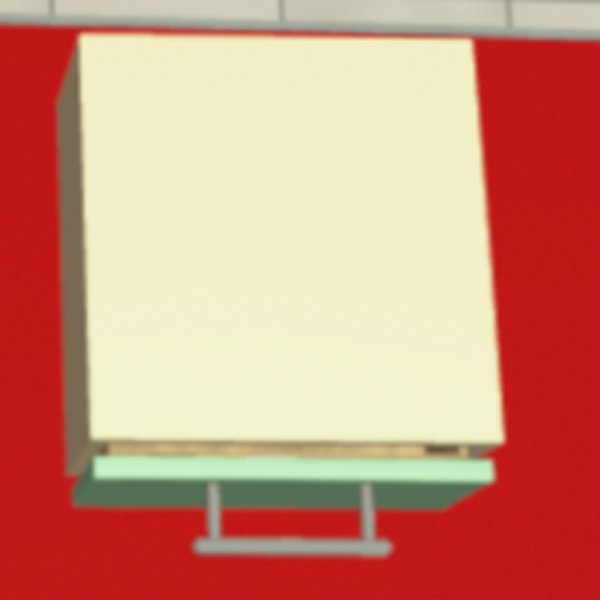

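View pics/z2.png

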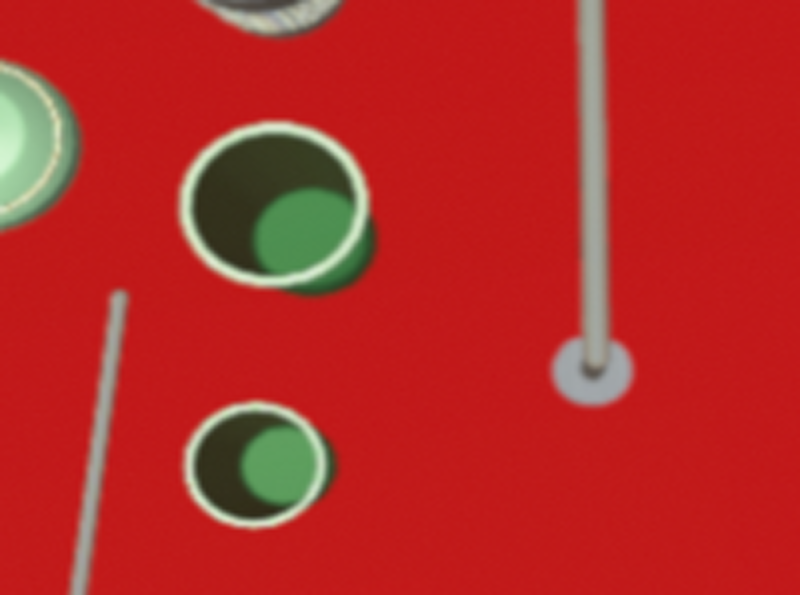

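```bash
python3 - <<'E'
from h import *
from scipy.optimize import least_squares
def line(P):
    m=P.mean(0);u=np.linalg.svd(P-m)[2][0]; return m,np.degrees(np.arctan2(u[1],u[0]))%180, [ ((P-m)@u).min(),((P-m)@u).max()]
for n in('top0','scene0'):
    c=load(n); W=cloud(c); print(n)
    def sel(a):
        z0,z1,x0,x1,y0,y1=a
        m=(W[...,2]>z0)&(W[...,2]<z1)&(W[...,0]>x0)&(W[...,0]<x1)&(W[...,1]>y0)&(W[...,1]<y1); return W[m]
    P=sel((.161,.18,.40,.52,.11,.22))
    def circ(P):
        r=least_squares(lambda p:np.hypot(P[:,0]-p[0],P[:,1]-p[1])-p[2],[.457,.166,.04],loss='soft_l1',f_scale=.002); return r.x
    print('rim',len(P),circ(P),np.median(P[:,2]))
    P=sel((.135,.156,.36,.78,.0,.05)); print('rail',line(P[:,:2]),P[:,:2].min(0),P[:,:2].max(0),np.percentile(P[:,2],90))
    P=sel((.07,.09,.53,.562,-.38,-.2)); print('handle',len(P),line(P[:,:2]),P.min(0),P.max(0))
    P=sel((.100,.11,.55,.93,-.45,-.12)); r=cv2.minAreaRect(P[:,:2].astype(np.float32)); print('unit',r); print(cv2.boxPoints(r))
    P=sel((.088,.1,.57,.62,-.45,-.12)); print('front',line(P[:,:2]),P.min(0),P.max(0))
    P=sel((.135,.18,.55,.75,.10,.28)); print('cup',P.min(0),P.max(0))
    P=sel((.05,.18,.4,.6,.24,.40)); print('bowl',P.min(0),P.max(0))
E
```

```text
top0
rim 452 [0.45877116 0.16618931 0.03895134] 0.1705828146959496
rail (array([0.55794146, 0.02587872]), np.float64(1.875599141018796), [np.float64(-0.1909567412762888), np.float64(0.17695792628290735)]) [0.3810139  0.01484754] [0.74877003 0.03676496] 0.15223562069804517
handle 389 (array([ 0.55216555, -0.2878464 ]), np.float64(90.7635545263713), [np.float64(-0.06421373773937936), np.float64(0.0661025813001819)]) [ 0.54642742 -0.3539118   0.07549898] [ 0.56189217 -0.22363249  0.08959789]
unit ((0.7509310841560364, -0.28639864921569824), (0.3091587424278259, 0.27312982082366943), 0.8734208941459656)
[[ 0.59428793 -0.15220593]
 [ 0.59845144 -0.42530403]
 [ 0.90757424 -0.42059135]
 [ 0.90341073 -0.14749327]]
front (array([ 0.60232747, -0.28796827]), np.float64(90.35642160793282), [np.float64(-0.13516282960967382), np.float64(0.1355642479072309)]) [ 0.57085722 -0.4234303   0.08800353] [ 0.61982424 -0.15271062  0.09997971]
cup [0.56886591 0.14175199 0.13513882] [0.66593355 0.23802215 0.16899638]
bowl [0.40003461 0.2839806  0.05023005] [0.55608874 0.39924976 0.17856338]
scene0
rim 384 [0.
[... 367 characters left out ...]
2), np.float64(0.0625069747347708)]) [ 0.54508231 -0.35563547  0.07425175] [ 0.56162898 -0.22695557  0.08944305]
unit ((0.7520239353179932, -0.2857677936553955), (0.3025336265563965, 0.27379295229911804), 0.9577670097351074)
[[ 0.59849    -0.15141894]
 [ 0.60306656 -0.42517364]
 [ 0.9055579  -0.42011666]
 [ 0.9009813  -0.14636195]]
front (array([ 0.60371868, -0.2991575 ]), np.float64(90.65909628463616), [np.float64(-0.14725856274089805), np.float64(0.12461585237606454)]) [ 0.59316946 -0.42359485  0.08806306] [ 0.61995135 -0.1517412   0.09977541]
cup [0.56896654 0.13765794 0.13503759] [0.66657367 0.23968881 0.16387943]
bowl [0.4000066  0.28244228 0.05007438] [0.54804005 0.39904117 0.17995785]
```

Yaw of the unit is about +0.8°, handle middle (0.553,-0.289,0.080), rail along y≈0.025 (x 0.38–0.75), tumbler mouth about (0.460,0.1655,0.170). I'll go above the handle first.

```bash
python3 -m handwheel '[[0.3,-0.02,-0.0457,0,0,0,0],[0.5,-0.02,-0.0457,0,0,0,0],[0.7,-0.02,-0.0457,0,0,0,0],[0.7,-0.02,-0.0457,0,0,0,0],[0.7,-0.02,-0.0457,0,0,0,0],[0.7,-0.02,-0.0457,0,0,0,0],[0.7,-0.02,-0.0457,0,0,0,0],[0.7,-0.02,-0.0457,0,0,0,0],[0.7,-0.02,-0.0457,0,0,0,0],[0.7,-0.02,-0.0457,0,0,0,0]]' 40
python3 -m handwheel '[[0.7,0,0,0,0,0,-0.165],[0.7,0,0,0,0,0,-0.165],[0.7,0,0,0,0,0,-0.165],[0.7,0,0,0,0,0,-0.165],[0.7,0,0,0,0,0,-0.165],[0.7,0,0,0,0,0,-0.165],[0.7,0,0,0,0,0,-0.165],[0.7,0,0,0,0,0,-0.165],[0.7,0,0,0,0,0,0]]'
```

```text
time_s: 1.35
position: [0.5529, -0.2901, 0.231]
tcp_rot: [3.141, 0.0, -1.307]
force: [-0.2, -0.3, 0.6]
opening: 0.0256
time_s: 2.48
position: [0.5518, -0.2912, 0.2309]
tcp_rot: [-3.141, 0.001, 0.012]
force: [0.3, 0.4, 0.5]
opening: 0.0255
```

```bash
python3 -m handwheel '[[0.7,0.001,-0.002,0.03,0,0,0],[0.7,0,0,0.03,0,0,0],[0.7,0,0,0.03,0,0,0],[0.7,0,0,0.02,0,0,0],[0.7,0,0,0.015,0,0,0],[0.7,0,0,0.015,0,0,0],[0.7,0,0,0.015,0,0,0],[0.7,0,0,0.014,0,0,0],[0.7,0,0,0,0,0,0]]'
python3 -m handwheel '[[1,0,0,0,0,0,0],[1,0,0,0,0,0,0],[1,0,0,0,0,0,0],[1,0,0,0,0,0,0]]' 40
```

```text
time_s: 3.6
position: [0.5524, -0.2889, 0.0611]
tcp_rot: [-3.141, 0.002, 0.013]
force: [0.4, 0.0, 1.4]
opening: 0.0254
time_s: 4.1
position: [0.5533, -0.2892, 0.0627]
tcp_rot: [3.141, -0.001, 0.013]
force: [1.2, 0.2, -0.4]
opening: 0.0096
```

```bash
python3 -m handwheel '[[1,-0.01,0,0,0,0,0],[1,-0.02,0,0,0,0,0],[1,-0.025,0,0,0,0,0],[1,-0.025,0,0,0,0,0],[1,-0.025,0,0,0,0,0],[1,-0.025,0,0,0,0,0],[1,-0.025,0,0,0,0,0],[1,-0.018,0,0,0,0,0],[1,-0.01,0,0,0,0,0],[1,0,0,0,0,0,0]]'
python3 - <<'E'
from h import *
cap('top','top1');cap('scene','scene1')
E
```

```text
time_s: 5.35
position: [0.3695, -0.2917, 0.0626]
tcp_rot: [3.141, 0.0, 0.012]
force: [-0.4, 1.0, 2.8]
opening: 0.0093
```

View pics/top1.png

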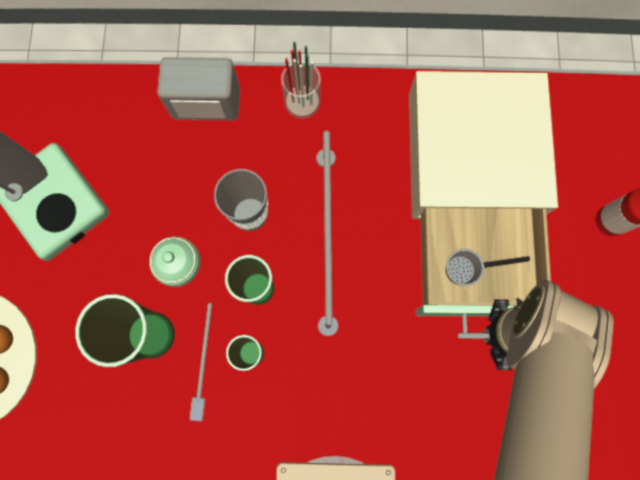

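View pics/scene1.png

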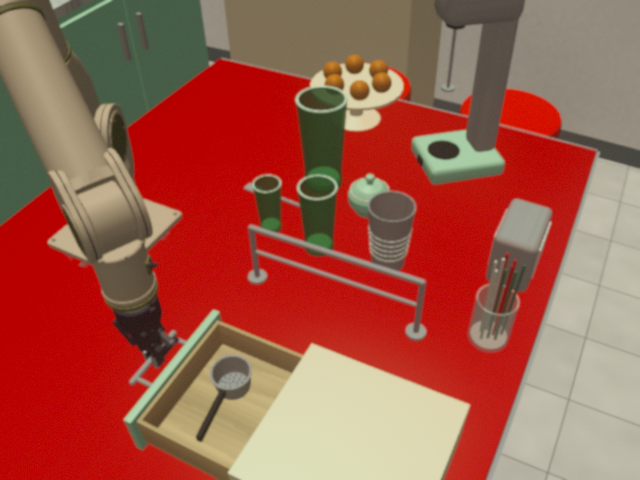

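Drawer is open about 190 mm; the strainer's cup is at (464,267), its handle running right to (528,260), slightly skewed. Now measure it.

```bash
python3 - <<'E'
from h import *
from scipy.optimize import least_squares
for n in('top1','scene1'):
    c=load(n); W=cloud(c); f=c['frame'].astype(int)
    m=(W[...,0]>.40)&(W[...,0]<.59)&(W[...,1]>-.41)&(W[...,1]<-.17)&(W[...,2]>.035)&(W[...,2]<.08)
    dark=m&(f.sum(2)<150); dark=cv2.morphologyEx(dark.astype(np.uint8),cv2.MORPH_OPEN,np.ones((2,2)))>0
    nl,l,s,ce=cv2.connectedComponentsWithStats(dark.astype(np.uint8)); k=1+np.argmax(s[1:,4]); P=W[l==k]
    P2=P[:,:2];mm=P2.mean(0);u=np.linalg.svd(P2-mm)[2][0]; t=(P2-mm)@u
    print(n,'handle',len(P),s[k],mm,np.degrees(np.arctan2(u[1],u[0]))%180,mm+u*t.min(),mm+u*t.max(),np.median(P[:,2]),np.percentile(P[:,2],[5,95]))
    # cup rim: points z 0.06-0.072
    grey=(np.ptp(f,axis=2)<25)&m&(W[...,2]>.060)&(W[...,2]<.075)&~dark&(W[...,1]<-.2)&(W[...,1]>-.31)&(W[...,0]>.41)
    P=W[grey]; print(len(P),P.min(0),P.max(0))
    r=least_squares(lambda p:np.hypot(P[:,0]-p[0],P[:,1]-p[1])-.0355,[.48,-.24],loss='soft_l1',f_scale=.002); print('cup',r.x, np.sqrt(np.mean(r.fun**2)))
    a=f[:,:,::-1].astype(np.uint8).copy(); a[l==k]=(0,255,255); a[grey]=(255,0,255)
    a=a[200:340,400:560] if n=='top1' else a[300:480,120:320]
    cv2.imwrite(f'pics/m_{n}.png',cv2.resize(a,None,fx=3,fy=3,interpolation=0))
E
```

```text
Traceback (most recent call last):
numpy.linalg.LinAlgError: SVD did not converge
```

```bash
cat > meas.py <<'E'
from h import *
from scipy.optimize import least_squares
for n in('top1','scene1'):
    c=load(n); W=cloud(c); f=c['frame'].astype(int)
    m=(W[...,0]>.40)&(W[...,0]<.59)&(W[...,1]>-.41)&(W[...,1]<-.17)&(W[...,2]>.035)&(W[...,2]<.08)
    dark=m&(f.sum(2)<150)
    nl,l,s,ce=cv2.connectedComponentsWithStats(dark.astype(np.uint8)); k=1+np.argmax(s[1:,4]); P=W[l==k]
    P2=P[:,:2];mm=P2.mean(0);u=np.linalg.svd(P2-mm)[2][0]; t=(P2-mm)@u
    print(n,'handle',len(P),s[k],mm,np.degrees(np.arctan2(u[1],u[0]))%180,mm+u*t.min(),mm+u*t.max(),np.median(P[:,2]),np.percentile(P[:,2],[5,95]))
    grey=(np.ptp(f,axis=2)<25)&m&(W[...,2]>.060)&(W[...,2]<.075)&~dark&(W[...,1]<-.2)&(W[...,1]>-.31)&(W[...,0]>.41)
    P=W[grey]; print(len(P),P.min(0),P.max(0))
    r=least_squares(lambda p:np.hypot(P[:,0]-p[0],P[:,1]-p[1])-.0355,[.48,-.24],loss='soft_l1',f_scale=.002); print('cup',r.x, np.sqrt(np.mean(r.fun**2)))
    a=f[:,:,::-1].astype(np.uint8).copy(); a[l==k]=(0,255,255); a[grey]=(255,0,255)
    a=a[200:340,400:560] if n=='top1' else a[300:480,120:320]
    cv2.imwrite(f'pics/m_{n}.png',cv2.resize(a,None,fx=3,fy=3,interpolation=0))
E
python3 meas.py
```

```text
top1 handle 119 [485 258  44   8 119] [ 0.51610036 -0.33113638] 99.10879557144389 [ 0.5092356  -0.28832036] [ 0.5232301 -0.3756051] 0.06451945218713084 [0.06020569 0.0680565 ]
274 [ 0.41159929 -0.30719095  0.06001371] [ 0.53938259 -0.21083335  0.07490772]
cup [ 0.5030645  -0.24648863] 0.007059077476375396
scene1 handle 98 [198 392  27  48  98] [ 0.52336954 -0.33469541] 98.61602365186607 [ 0.53023085 -0.37997805] [ 0.51588384 -0.28529199] 0.06164955107276854 [0.05655504 0.06478796]
341 [ 0.46930848 -0.30947943  0.06000436] [ 0.54179315 -0.21236672  0.07076582]
cup [ 0.50531322 -0.24966675] 0.005280758062402814
```

```bash
python3 - <<'E'
from h import *
a=load('top1')['frame'][230:320,410:560,::-1]; cv2.imwrite('pics/z3.png',cv2.resize(a,None,fx=5,fy=5,interpolation=2))
E
```

```text
(no output)
```

View pics/z3.png

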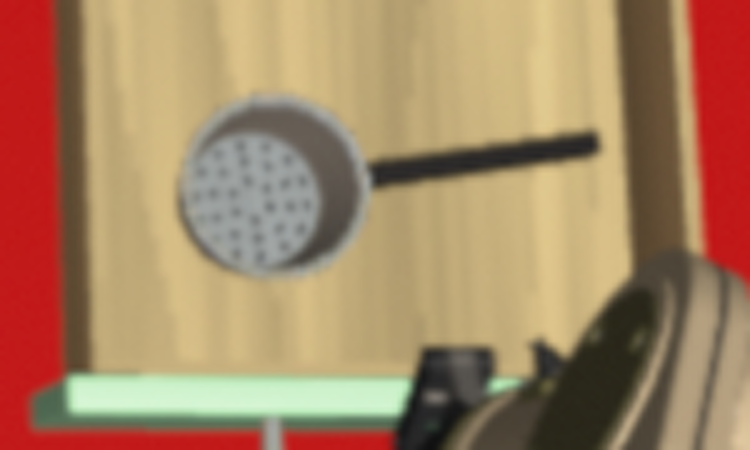

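```bash
cat >> h.py <<'E'
def ray(c,uv,z):
    K=np.array([[c['fx'],0,c['cx']],[0,c['fy'],c['cy']],[0,0,1.]])
    p=cv2.undistortPoints(np.array(uv,float).reshape(-1,1,2),K,np.array([c['k1'],0,0,0.])).reshape(-1,2)
    d=np.c_[p[:,0],-p[:,1],-np.ones(len(p))]@rot(c).T; o=np.array(c['xyz'])
    return o+d*((z-o[2])/d[:,2])[:,None]
E
python3 - <<'E'
from h import *
c=load('top1')
print(ray(c,[(465,267.1),(446,267),(484,267)],.067))
H=ray(c,[(410+372/5,230+175/5),(410+598/5,230+142/5)],.064);print(H, np.degrees(np.arctan2(*(H[1]-H[0])[:2])))
c=load('scene1'); a=c['frame'][340:450,180:280,::-1]; cv2.imwrite('pics/z4.png',cv2.resize(a,None,fx=5,fy=5,interpolation=2))
E
python3 -m handwheel '[[0.7,0,0,0,0,0,0],[0.7,0,0,0,0,0,0],[0.7,0,0,-0.01,0,0,0],[0.7,0,0,-0.03,0,0,0],[0.7,0,0,-0.03,0,0,0],[0.7,0,0,-0.03,0,0,0]]' 60
```

```text
[[ 0.50271339 -0.24800345  0.067     ]
 [ 0.50210847 -0.21025669  0.067     ]
 [ 0.50371542 -0.28583825  0.067     ]]
[[ 0.50822374 -0.28761433  0.064     ]
 [ 0.52347033 -0.37891216  0.064     ]] 170.51918724641473
time_s: 6.2
position: [0.3701, -0.2914, 0.1639]
tcp_rot: [3.141, -0.0, 0.013]
force: [0.7, -0.6, -0.0]
opening: 0.0252
```

View pics/z4.png

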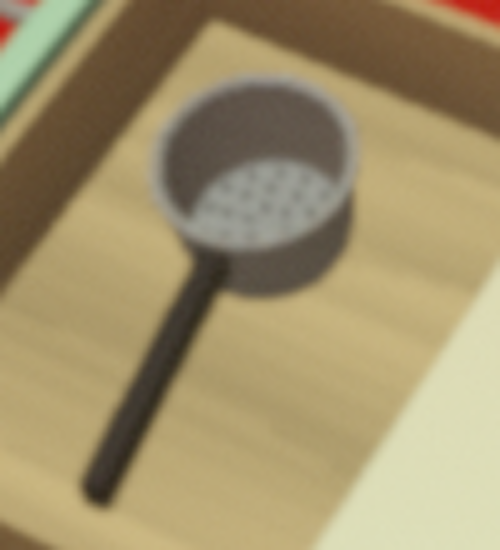

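```bash
python3 - <<'E'
from h import *
c=load('scene1'); print(ray(c,[(230.9,372.4)],.067))
E
python3 -m handwheel '[[0.6,0.0355,0.0035,0,0,0,0],[0.5,0.0355,0.0035,0,0,0,0],[0.4,0.0355,0.0035,0,0,0,0],[0.4,0.0355,0.0035,0,0,0,0],[0.4,0,0,0,0,0,-0.147],[0.4,0,0,0,0,0,0]]'
```

```text
[[ 0.50675757 -0.24948236  0.067     ]]
time_s: 6.95
position: [0.5124, -0.3035, 0.1626]
tcp_rot: [-3.141, -0.0, 0.16]
force: [0.0, -0.3, 0.1]
opening: 0.0514
```

```bash
python3 -m handwheel '[[0.4,0.0015,0,0.03,0,0,0],[0.4,0,0,0.03,0,0,0],[0.4,0,0,0.02,0,0,0],[0.4,0,0,0.015,0,0,0],[0.4,0,0,0.015,0,0,0],[0.4,0,0,0.0145,0,0,0],[0.4,0,0,0,0,0,0]]'
python3 -m handwheel '[[0.7,0,0,0,0,0,0],[0.8,0,0,0,0,0,0],[0.85,0,0,0,0,0,0],[1,0,0,0,0,0,0],[1,0,0,0,0,0,0],[1,0,0,0,0,0,0],[1,0,0,0,0,0,0]]' 80
python3 - <<'E'
from h import *
cap('top','top2');cap('scene','scene2')
E
```

```text
time_s: 7.82
position: [0.5131, -0.3031, 0.0367]
tcp_rot: [-3.14, 0.001, 0.16]
force: [0.6, 0.4, -0.4]
opening: 0.051
time_s: 8.7
position: [0.5139, -0.3036, 0.0383]
tcp_rot: [3.141, -0.0, 0.16]
force: [-2.1, -0.0, 5.7]
opening: 0.0086
```

View pics/scene2.png

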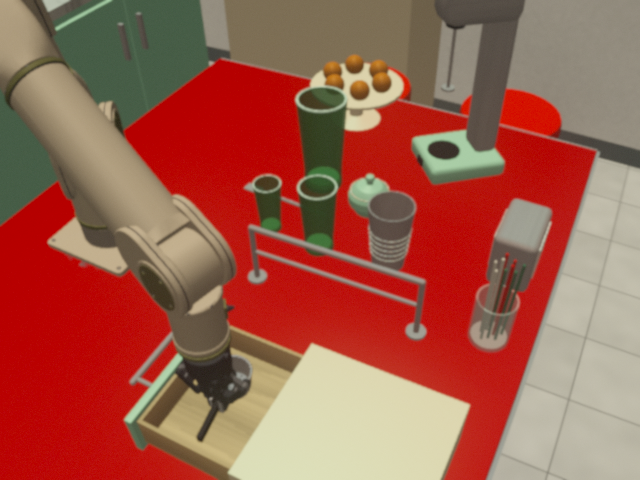

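```bash
python3 -m handwheel '[[1,0,0,-0.008,0,0,0],[1,0,0,-0.015,0,0,0],[1,0,0,-0.025,0,0,0],[1,0,0,-0.03,0,0,0],[1,0,0,-0.03,0,0,0],[1,0,0,-0.03,0,0,0],[1,0,0,-0.03,0,0,0],[1,0,0,-0.02,0,0,0],[1,0,0,-0.01,0,0,0],[1,0,0,0,0,0,0]]' 100
python3 - <<'E'
from h import *
cap('top','top3');cap('scene','scene3'); s=st();print(s['qpos'],s['wrist_torque'])
E
```

```text
time_s: 10.05
position: [0.5138, -0.3034, 0.2364]
tcp_rot: [3.141, -0.001, 0.16]
force: [-0.0, -0.1, -2.2]
opening: 0.0081
[ 0.93697504  0.32578158 -0.59876089  1.50941001  0.18521301  1.36464224
  0.48465846] [-0.08042986  0.05553937  0.00548058]
```

View pics/scene3.png

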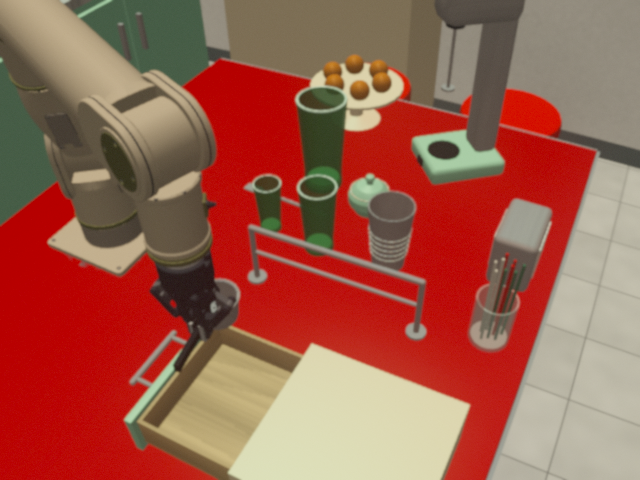

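View pics/top3.png

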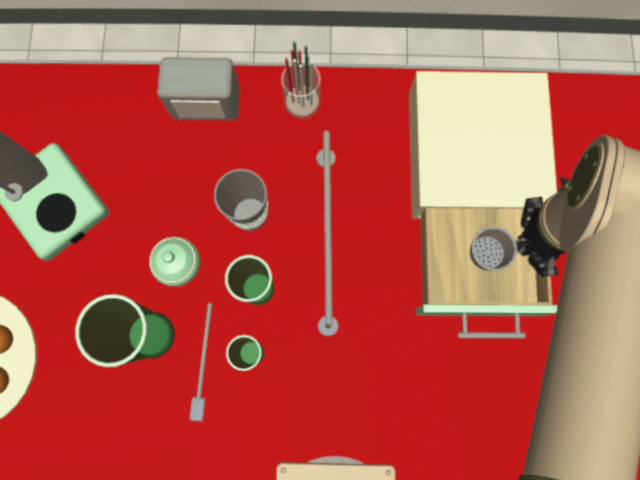

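Strainer is held and out of the drawer; force reads about 2 N weight. Crossing the rail high (underside ≈0.24 m vs rail top 0.15 m).

```bash
python3 -m handwheel '[[1,0,-0.008,-0.01,0,0,0],[1,0.001,-0.02,-0.01,0,0,0],[1,0.002,-0.035,0,0,0,0],[1,0.002,-0.035,0,0,0,0],[1,0.002,-0.035,0,0,0,0],[1,0.002,-0.035,0,0,0,0],[1,0.002,-0.035,0,0,0,0],[1,0.002,-0.035,0,0,0,0],[1,0.002,-0.035,0,0,0,0],[1,0.002,-0.035,0,0,0,0]]'
python3 -m handwheel '[[1,0.002,-0.035,0,0,0,0],[1,0.002,-0.025,0,0,0,0],[1,0.001,-0.015,0,0,0,0],[1,0,-0.01,0,0,0,0],[1,0,0,0,0,0,0],[1,0,0,0,0,0,0]]'
python3 - <<'E'
from h import *
cap('top','top4');cap('scene','scene4'); s=st();print(s['qpos'],s['position'],s['tcp_rot'])
E
```

```text
time_s: 11.4
position: [0.4806, 0.0059, 0.2564]
tcp_rot: [3.14, -0.0, 0.161]
force: [0.4, -0.1, -1.5]
opening: 0.0079
time_s: 12.15
position: [0.4729, 0.0871, 0.2557]
tcp_rot: [3.141, 0.0, 0.159]
force: [-0.3, -0.1, -1.5]
opening: 0.0086
[ 0.60847841  0.06010717 -0.90316125  1.75199782  0.04840065  1.35285846
 -0.14568999] [0.47289712 0.08719041 0.25568848] [3.14149416e+00 2.46662708e-04 1.58598842e-01]
```

View pics/scene4.png

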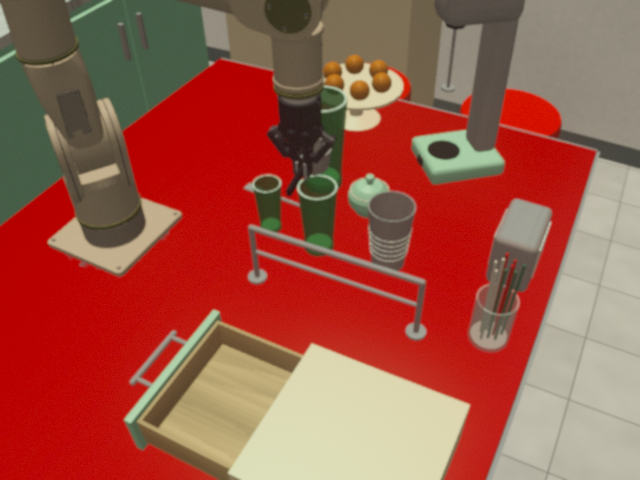

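View pics/top4.png

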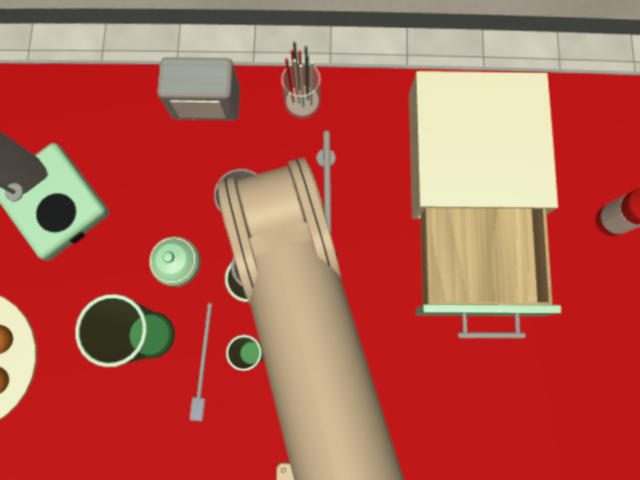

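```bash
python3 - <<'E'
from h import *
for n,(y0,y1,x0,x1) in {'top3':(210,290,450,570),'scene3':(260,345,170,260)}.items():
    c=load(n);a=c['frame'][y0:y1,x0:x1,::-1]; cv2.imwrite(f'pics/z_{n}.png',cv2.resize(a,None,fx=6,fy=6,interpolation=2))
    W=cloud(c)
    m=(W[...,2]>.25)&(W[...,2]<.28)&(np.hypot(W[...,0]-.505,W[...,1]+.248)<.045); P=W[m]
    print(n,len(P),P.min(0),P.max(0))
    m=(W[...,2]>.21)&(W[...,2]<.24)&(np.hypot(W[...,0]-.505,W[...,1]+.248)<.026); P=W[m]
    A=np.c_[P[:,0]-.505,P[:,1]+.248,np.ones(len(P))]; k,_,_,_=np.linalg.lstsq(A,P[:,2],rcond=None); print('floor',len(P),k)
E
```

```text
top3 662 [ 0.46736894 -0.29280642  0.25002958] [ 0.54173925 -0.20996153  0.27973286]
floor 641 [-0.00217621 -0.00029479  0.22458219]
scene3 280 [ 0.48433704 -0.26204003  0.25009022] [ 0.54216376 -0.2105735   0.26802166]
floor 44 [ 0.10240358 -0.03512439  0.22470104]
```

View pics/z_top3.png

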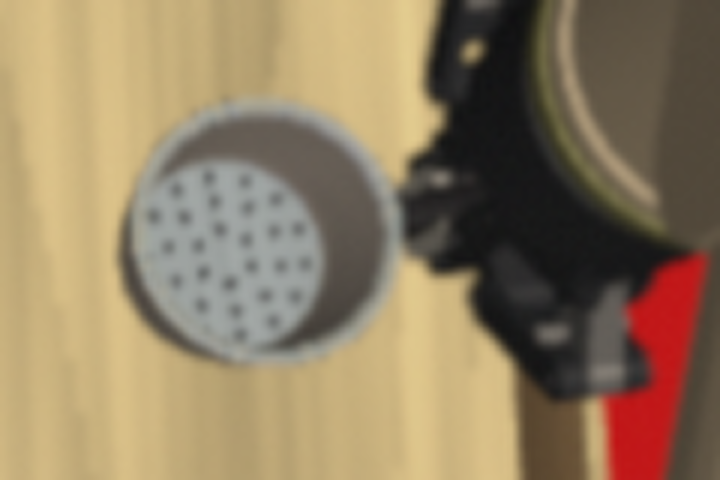

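View pics/z_scene3.png

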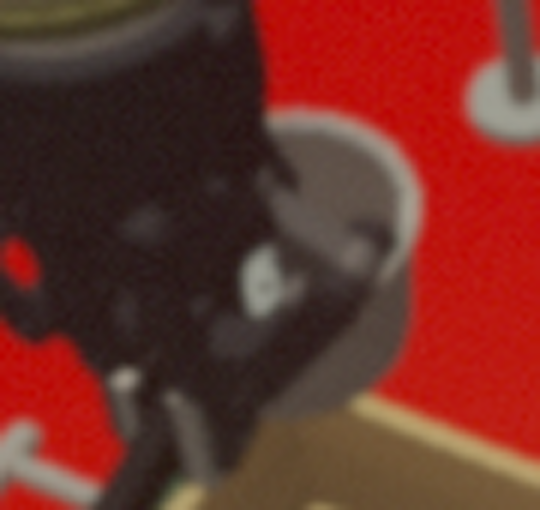

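```bash
python3 - <<'E'
from h import *
c=load('top3')
C=ray(c,[(494.0,247.83),(450+130/6-.42,247.8),(450+403/6-.42,247.8),(494,210+97/6-.42),(494,210+362/6-.42)],.265);print(C)
d=C[0,:2]-np.array([.5138,-.3034]); y=.16
print('offset tool',d@[np.cos(y),np.sin(y)],d@[np.sin(y),-np.cos(y)])
print(ray(c,[(248.25,278.2)],.170))
# color-based rim circle fit of tumbler, both cams: brightest whitish-green pixels
E
```

```text
[[ 0.50489976 -0.24717268  0.265     ]
 [ 0.50412567 -0.20951171  0.265     ]
 [ 0.50577544 -0.284942    0.265     ]
 [ 0.5421723  -0.24849735  0.265     ]
 [ 0.46817135 -0.2459068   0.265     ]]
offset tool 0.00017147884428452944 -0.05692710924248356
[[0.45798022 0.16676819 0.17      ]]
```

```bash
python3 -m handwheel '[[1,-0.0008,-0.012,0,0,0,0],[1,-0.0009,-0.0116,0,0,0,0],[1,0,0,0,0,0,0],[1,0,0,0.012,0,0,0],[1,0,0,0.012,0,0,0],[1,0,0,0.01,0,0,0],[1,0,0,0,0,0,0],[1,0,0,0,0,0,0],[1,0,0,0,0,0,0]]'
python3 - <<'E'
from h import *
c=cap('top','top5');a=c['frame'][220:330,180:320,::-1];cv2.imwrite('pics/z5.png',cv2.resize(a,None,fx=5,fy=5,interpolation=2))
c=cap('scene','scene5');a=c['frame'][110:260,230:380,::-1];cv2.imwrite('pics/z6.png',cv2.resize(a,None,fx=4,fy=4,interpolation=2)); print(st()['position'])
E
```

```text
time_s: 13.38
position: [0.4676, 0.1111, 0.2222]
tcp_rot: [3.141, -0.001, 0.16]
force: [0.3, -0.8, -2.2]
opening: 0.0083
[0.46750222 0.11112077 0.22206368]
```

View pics/z5.png

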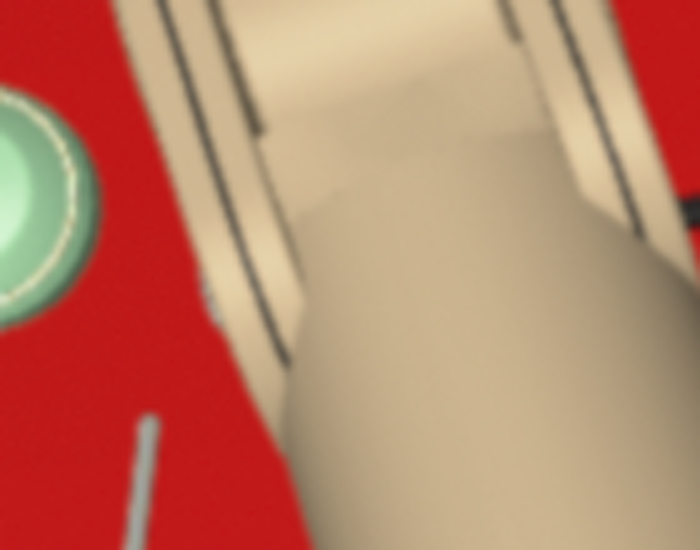

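View pics/z6.png

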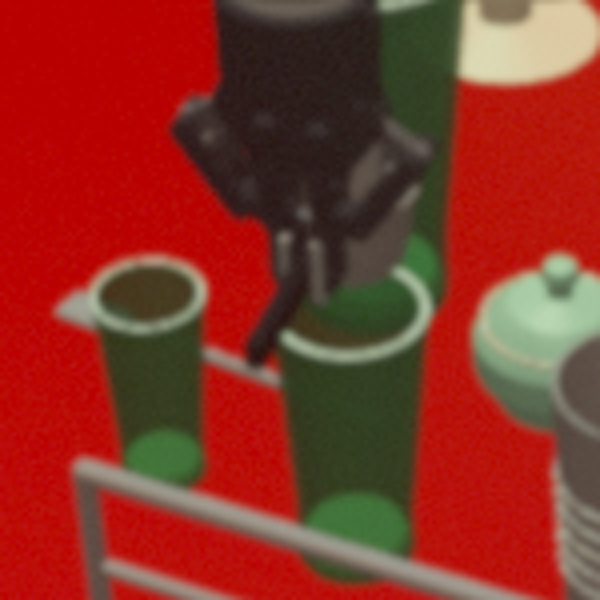

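```bash
python3 -m handwheel '[[1,0,0.0008,0.006,0,0,0],[1,0,0,0.006,0,0,0],[1,0,0,0.005,0,0,0],[1,0,0,0.0038,0,0,0],[1,0,0,0,0,0,0],[1,0,0,0,0,0,0],[1,0,0,0,0,0,0],[1,0,0,0,0,0,0]]'
cat > ov.py <<'E'
from h import *
c=cap('scene','scene6'); s=st(); p=s['position']; y=s['tcp_rot'][2]; print(p,s['tcp_rot'],s['force'],s['opening'])
cup=np.array([p[0]-.057*np.sin(y),p[1]+.057*np.cos(y),p[2]-.0163]); print('cup',cup)
K=np.array([[c['fx'],0,c['cx']],[0,c['fy'],c['cy']],[0,0,1.]])
def proj(P):
    q=(P-np.array(c['xyz']))@rot(c); q=q*[1,-1,-1]
    return cv2.projectPoints(q,np.zeros(3),np.zeros(3),K,np.array([c['k1'],0,0,0.]))[0].reshape(-1,2)
t=np.linspace(0,2*np.pi,100)
def ci(o,r,z): return np.c_[o[0]+r*np.cos(t),o[1]+r*np.sin(t),np.full(100,z)]
S=5;x0,y0=265,120
a=cv2.resize(c['frame'][y0:y0+110,x0:x0+110,::-1],None,fx=S,fy=S,interpolation=2); raw=a.copy()
b=np.array([.0032,-.0015,0])  # scene camera bias
tum=np.array([.4584,.1665,0])
for o,r,z,col in[(cup+b,.030,cup[2],(0,255,255)),(cup+b,.036,cup[2]+.045,(255,255,0)),(tum+b,.042,.170,(255,0,255))]:
    q=(proj(ci(o,r,z))-[x0,y0]+.5)*S
    cv2.polylines(a,[np.round(q).astype(np.int32)],True,col,1)
cv2.imwrite('pics/ov.png',np.hstack([raw[:, :400],a[:, :400]]) if 0 else a); cv2.imwrite('pics/ovraw.png',raw)
E
python3 ov.py
```

```text
time_s: 14.48
position: [0.4675, 0.1103, 0.2011]
tcp_rot: [3.141, -0.0, 0.16]
force: [-0.1, -0.0, -1.7]
opening: 0.008
[0.46750137 0.11027401 0.20107348] [ 3.14146200e+00 -1.38918849e-04  1.59966596e-01] [-0.53464438 -0.40186962 -0.60018372] 0.007803547568195886
cup [0.45842211 0.16654627 0.18477348]
```

View pics/ov.png

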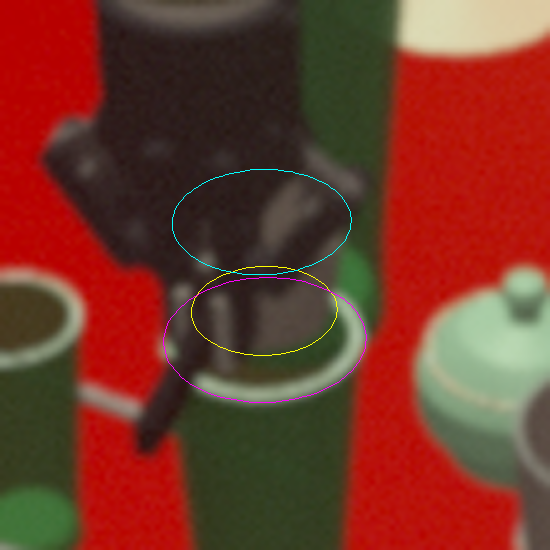

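View pics/ovraw.png

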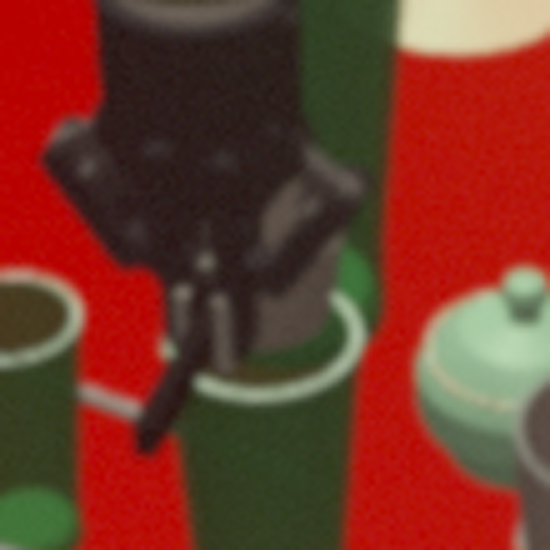

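The tumbler and cup outlines match the projection to about 1 px. I'll make a last check that it is still and nothing has shifted, then hand in.

```bash
python3 -m handwheel '[[1,0,0,0,0,0,0],[1,0,0,0,0,0,0],[1,0,0,0,0,0,0],[1,0,0,0,0,0,0]]'
python3 - <<'E'
from h import *
a=load('scene0')['frame'].astype(int);b=cap('scene','scene7')['frame'].astype(int);g=load('scene6')['frame'].astype(int)
for n,(y0,y1,x0,x1) in dict(bowl=(170,220,345,368),cup=(190,270,368,420),tumb=(215,260,300,340),spoon=(180,195,240,258)).items(): print(n,np.abs(a-b)[y0:y1,x0:x1].mean())
print('still',np.abs(g-b).mean(), np.abs(st()['qvel']).max()); print(arm.sign_off())
E
```

```text
time_s: 15.02
position: [0.4675, 0.1103, 0.201]
tcp_rot: [3.142, -0.0, 0.16]
force: [0.2, 0.2, -1.5]
opening: 0.0082
bowl 1.7791304347826087
cup 1.5445512820512821
tumb 1.9448148148148148
spoon 1.84320987654321
still 1.6002332899305556 0.0014696134944672042
the job is handed in; nothing more can be done
None
```

I handed the job in at about 15 s. The strainer is still in the gripper, held over the middle-sized tumbler. I pulled the drawer about 185 mm further out (roughly 190 mm open in all) and gripped the strainer by its handle. I lifted it over the rail with its underside at about 0.24 m, against the rail top at 0.15 m.

**Final position:** By arm position and calibration, the cup is centred over the mouth, with its underside at 0.185 m, about 15 mm above the 0.170 m rim. The arm is still. The tool is vertical, and the strainer measured level to about 0.1° just after lifting. The grip is holding, and the wrist force shows only the strainer's weight.

**Nothing disturbed:** The sugar bowl, mixing cup, tumbler and soda spoon look unchanged from the first picture.

**Weaker checks:**
- **Centring and height:** The arm hid the mouth from the top camera and the gripper partly hid the cup in the scene view, so I never measured these directly. I relied on the strainer's position in the gripper just after lifting and an overlay on the scene picture. The overlay matched within about 1 pixel (1–1.5 mm), with the cup looking up to about 1.5 mm higher than calculated.
- **Camera disagreement:** The two cameras differed by about 3 mm on absolute positions. I used the top camera because it agreed with the arm.

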